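# Clear the used bobbin from the twine stand

## Robot

A 6-joint arm with a two-finger parallel gripper is mounted at the origin on the work surface. World frame = base frame: x ahead of the robot, y to its left, z up, the work surface at z = 0. Lengths are in m, angles in rad, forces in N, time in s.
With the tool pointing down it reaches from about 0.3 to 0.825 m from the base axis. Payload 5.4 kg.
Tool frame: the origin (TCP) lies midway between the tips of the shut fingers; the grasp point (between the pads) lies 19 mm behind it; z points along the fingers, y is the line along which they close (so a half turn about z gives the same grasp; the last joint's range is limited). The gripper opens to 92 mm and grips with 3 to 60 N. Pads are 20 mm wide; open, the fingers measure 128 mm over their backs; the gripper's body (75 mm by 189 mm) begins 69 mm behind the grasp point.
Start: joints at [0.945, 0.158, 1.597, -0, 1.386, -0.21], TCP at [0.232, 0.526, 0.215] pointing down, gripper open.
Joint ranges: [-2.91, 2.91], [-0.94, 2.29], [0.18, 2.7], [-1.29, 4.43], [0.17, 2.64], [-3, 3]. Speed limits (rad/s): [2.57, 2.57, 3.14, 3.14, 3.14, 3.14].

## Interface

Orientations are given as a 3x3 rotation matrix whose columns are the frame's x, y, z axes.
In Python, from rig import state, read_camera, camera_model, close_job, boxes_of, trace, place_of gives the robot as it stands.
- The arm moves only by the tool servo_tool, never from a script. Its argument "steps" is a list of rows, each a list of 3 entries, a list of its own where there are three numbers: the closure, from -1 (fully open) to 1 (shut), then the shift along the tool's x, y, z in m, then the turn, a rotation vector about the tool's x, y, z in degrees. A call has 1 to 5 rows; each row shifts and turns the commanded pose from where the row before left it, along the tool's axes as they then stand; what a row does not reach is not made up. A row lasts 1/8 s, in which the tool goes at most 62.5 mm and 10.7 degrees, less where a joint would pass 70% of its speed; a pose out of reach is approached as far as the arm can. A call is refused whole if a number of a shift passes 0.0625 or a number of a turn 10.7, either way. A call with a gripper value outside its range is refused whole. The fingers move at their own pace and stop on an object; "force" is the grip in N (left out, the last holds). Time passes only in rows, so rows that do not move let the fingers close. It gives the time, the measured TCP pose, the force, the opening and the grip force at its end, in the units of the state.
- state(): the state, without advancing time (a new reading comes with each control period).
- read_camera(name): name is "scene" or "top" or "wrist"; returns the picture (480x640x3 uint8, red, green, blue); there is no depth.
- camera_model(name): a dict with "intrinsics" (3x3 intrinsics, pixels), "distortion" ([k1, k2, p1, p2, k3] as OpenCV has them; the pictures are not rectified), "extrinsics" (4x4, takes a point from world to camera coordinates); the wrist camera has in their place "mount" (4x4, takes a point from camera to tool coordinates, whose origin is the TCP and whose axes are the flange's). Camera axes: x right, y down, z forward; pixel columns grow to the right and rows downward; lengths in m; the calibration is good to about 2 mm. A picture is of the moment at which its call begins: read the wrist's pose just before it. camera_model takes no time and is no camera call.
- close_job(): hands the job in; it is judged then, once.
Trained networks look in the newest picture that a camera, given by its name, has taken for a name from the list of things; names that differ only in an ending like _2 or _b are one class to them, and where a whole thing is asked for, a point or a joint stands for the part that bears it (a point fixed in the world has none). Each returns a list of dicts, best first, with "score" (0 to 1); they miss things now and then, are a little off and sometimes report something else, mostly with a low value. They report only what shows in the picture. A call takes as long as a camera call. They do not tell look-alikes from the thing itself.
- boxes_of(query, camera): "pixel" ([column, row] in pixels, amid what is visible of it).
- trace(query, camera): "pixels" (480x640 bool, what is visible of it) and "pixel" ([column, row] in pixels, amid what is visible of it).
- place_of(query, camera): "pixel" ([column, row] in pixels: a listed point, or the origin of a listed thing).
The state is a dict: "time_s": time; "joint_positions": joint angles; "joint_velocities": joint speeds; "tau": joint torques, N m; "tool_pos": TCP position; "tool_rot": TCP orientation; "force": force on the tool from outside, world axes, zero at the start; "moment": the same for the moment, N m; "opening": opening from 0.0 (shut) to 1.0 (fully open); "grasp_force": force on a finger pad.
Only numpy, scipy, OpenCV 4.12 (cv2) and the standard library are available. Lean on these libraries where they do the work, as an engineer would, in place of code of your own. Each camera call takes 0.05 s, during which the arm holds its last target. There are 200 camera calls.

## Task

Take the U-shaped brake yoke off the top of the twine bobbin and hang it over the rail so that one leg hangs on each side of the bar. Then raise the stand's carriage all the way by its black handle, which slides the bobbin up off the spindle, and push the bobbin, standing upright and without picking it up, across until it is wholly on the ledge. Finally press the empty carriage fully down again, and leave the spare bobbin, the jar and the carton where they are.

Things in the scene. Friction and masses are not known exactly. Their poses are not given: they have to be found in the camera images.
- yoke_tab (a point): Centre of the tab of the yoke, a loose dark inverted U lying on the bobbin. x across its legs (at start along the stand's x), y across the strip, z up. Black tab 36 (x) by 12 (y) by 36 mm high, stands on the middle of the crown, a flat strip 88 by 20 by 4 mm whose underside is 22 mm below this point. Legs 4 by 20 mm, 80 mm apart, reach 50 mm below the underside. 160 g.
- rail_mid (a point): Middle of the fixed horizontal steel bar, on its axis: round, 12 mm in diameter, 240 mm long, its axis 170 mm above the counter, carried by a post at each end. The bar runs along this point's y axis; z is up.
- bobbin_center (a point): Centre (half-way up) of the used twine bobbin, 60 mm tall, end flanges 68 mm in diameter, wound part 63 mm in diameter, bore 22 mm, 180 g; z is its axis. It starts on the stand's spindle, resting on the lowered carriage plate, whose top is 30 mm above the counter.
- spindle_tip (a point): Top end of the fixed upright steel spindle, 16 mm in diameter, 68 mm above the counter (38 mm above the lowered carriage plate). Axes are the stand's: the handle lies towards -x (robot side), the ledge towards +y.
- lift (a joint): Height of the carriage, m: 0 down (start), 0.05 fully up. An 84 mm square aluminium plate around the spindle with an arm to the handle; its top is 30 mm above the counter when down, 80 mm when up (5 mm above the ledge). A stiff guide holds it where it is left; raising it with the bobbin takes about 13 N, pressing it down empty about 6 N.
- lift_handle (a point): Middle of the top face of the carriage's upright black handle, 30 mm (stand's x) by 14 mm (stand's y), 45 mm high below this point; can be pinched from above across the 14 mm. It is 80 mm from the spindle's axis towards the stand's -x and moves with the carriage; its top is 75 mm above the counter when down.
- ledge (a point): Middle of the top face of the fixed steel ledge, 75 mm above the counter, axes as the stand's, 108.5 mm from the spindle's axis towards +y. 92 mm wide in x between 8 mm high side lips, 125 mm long in y: open edge at -62 mm (4 mm from the carriage plate), 20 mm high end stop at +62 mm.
- spare_center (a point): Centre of the spare bobbin, the same as the used one but standing loose on the counter. Leave it.
- jar: Clear jar with a yellow lid, 72 mm in diameter, 110 mm tall; origin at its underside. Leave it.
- carton: Closed cardboard carton, 70 by 100 by 60 mm; origin at its underside. Leave it.
Things that resemble listed ones, but are neither listed nor needed, are in the scene too. Leave any purple look-alike of the part that bears bobbin_center alone.

How it is judged:
By the outcome, as a careful person would: the job done as asked, in the order asked, and still so for the second after the job is handed in, with the robot touching nothing.
It also fails if it takes over 69 s, if anything falls off the work surface, if the arm or the gripper's body presses on something with over 40 N, if the wrist force passes 120 N, or if a joint passes its speed limit or range.

## Working session

There is one attempt and no reset: what is moved stays moved. The work goes in short steps, Python scripts to look and compute and a tool call to move; the robot and the scene stay as the last step left them, time stands still between calls to the robot, and variables do not carry over. Pictures are saved under pics/ and viewed, at most 11 in all, crops included, and the job is handed in when it is done.

Besides the shell and the picture viewer there is one more tool, called after "Request:" by a JSON object that holds its "fn" and its "kwargs", one argument or row to a line. servo_tool: Moves the arm, as the interface text tells. Its arguments: {"type":"object","properties":{"steps":{"type":"array"},"force":{"type":"number"}},"required":["steps"]}

```bash
mkdir -p pics; cat > h.py <<'E'
import numpy as np, cv2
from rig import *
def ray(cam,px,st=None):
    m=camera_model(cam)
    K=np.array(m["intrinsics"]);d=np.array(m["distortion"])
    u=cv2.undistortPoints(np.array([[px]],float),K,d)[0,0]
    v=np.array([u[0],u[1],1.])
    if "extrinsics" in m: T=np.linalg.inv(np.array(m["extrinsics"]))
    else:
        W=np.eye(4);W[:3,:3]=np.array(st["tool_rot"]);W[:3,3]=st["tool_pos"];T=W@np.array(m["mount"])
    return T[:3,3],T[:3,:3]@v
def atz(cam,px,z,st=None):
    o,v=ray(cam,px,st);return o+v*(z-o[2])/v[2]
def tri(rs):
    A=np.zeros((3,3));b=np.zeros(3)
    for o,v in rs:
        v=v/np.linalg.norm(v);P=np.eye(3)-np.outer(v,v);A+=P;b+=P@o
    return np.linalg.solve(A,b)
def save(cam,name):
    im=read_camera(cam);cv2.imwrite("pics/"+name,im[:,:,::-1]);return im
E
python3 - <<'E'
from h import *
np.set_printoptions(precision=4,suppress=True)
a=save("scene","s1.png");b=save("top","t1.png")
Z=dict(yoke_tab=.112,rail_mid=.17,bobbin_center=.06,spindle_tip=.068,lift_handle=.075,ledge=.075,spare_center=.03,jar=0,carton=0)
for q in Z:
    for c in("scene","top"):
        for r in place_of(q,c)[:4]: print(q,c,round(r["score"],2),np.array(r["pixel"]).round(1),atz(c,r["pixel"],Z[q]))
s=state();print(s["time_s"],s["tool_pos"],np.array(s["tool_rot"]))
print(camera_model("wrist"))
E
```

```text
yoke_tab scene 0.66 [204.9 227.3] [ 0.5125 -0.2468  0.112 ]
yoke_tab top 0.83 [434.7 298.8] [ 0.5163 -0.2445  0.112 ]
yoke_tab top 0.61 [419.8 341.1] [ 0.4416 -0.2165  0.112 ]
rail_mid scene 0.66 [402.7 149.7] [0.5611 0.1553 0.17  ]
rail_mid top 0.66 [205.9 274. ] [0.5522 0.1538 0.17  ]
bobbin_center scene 0.73 [147.5 264. ] [ 0.5026 -0.3696  0.06  ]
bobbin_center scene 0.68 [213.4 243.2] [ 0.5168 -0.2421  0.06  ]
bobbin_center top 0.92 [429.4 301.6] [ 0.5139 -0.2444  0.06  ]
bobbin_center top 0.77 [494.2 322.3] [ 0.476  -0.3649  0.06  ]
spindle_tip top 0.32 [417.4 342.2] [ 0.4386 -0.2192  0.068 ]
lift_handle scene 0.66 [207.1 202.5] [ 0.4272 -0.2193  0.075 ]
lift_handle top 0.88 [418.1 342. ] [ 0.4392 -0.2193  0.075 ]
ledge scene 0.75 [266.3 230.4] [ 0.5477 -0.1408  0.075 ]
ledge top 0.81 [373.5 289.5] [ 0.5349 -0.1382  0.075 ]
ledge top 0.45 [436.  299.4] [ 0.5173 -0.254   0.075 ]
spare_center scene 0.96 [484.2 241.7] [0.7548 0.2551 0.03  ]
spare_center top 0.8 [176.5 186.2] [0.7442 0.2549 0.03  ]
jar scene 0.86 [408.9 286. ] [0.7551 0.071  0.    ]
jar scene 0.44 [403.2 149.2] [0.4315 0.2794 0.    ]
jar top 0.58 [269.8 184.6] [0.7564 0.0695 0.    ]
jar top 0.35 [178.8 183. ] [0.7592 0.2596 0.    ]
carton scene 0.94 [345.7 317.5] [ 0.7536 -0.0752  0.    ]
carton top 0.55 [342.2 185.4] [ 0.7553 -0.0807  0.    ]
1.0 [0.2323 0.526  0.2146] [[-0.9148  0.4039  0.    ]
 [ 0.4039  0.9148 -0.    ]
 [-0.     -0.     -1.    ]]
{'intrinsics': array([[398.2731,   0.    , 319.6523],
       [  0.    , 398.2731, 240.6458],
       [  0.    ,   0.    ,   1.    ]]), 'distortion': array([-0.0291,  0.    ,  0.    ,  0.    ,  0.    ]), 'mount': array([[ 0.0004, -0.9564, -0.2919,  0.0831],
       [ 1.    ,  0.0003,  0.0004,  0.0008],
       [-0.0003, -0.2919,  0.9564, -0.1708],
       [ 0.    ,  0.    ,  0.    ,  1.    ]])}
```

View pics/s1.png

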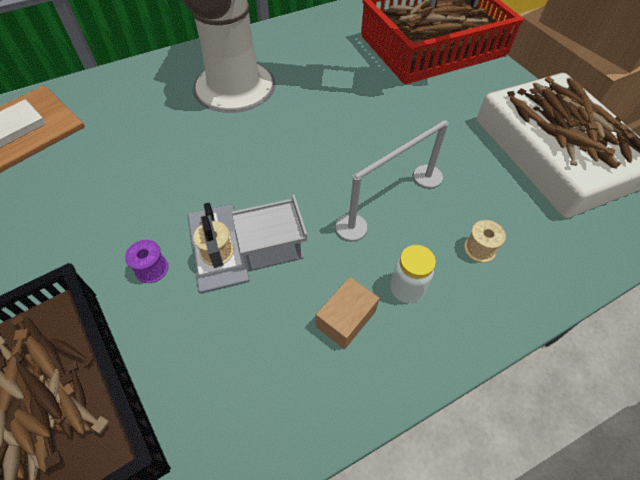

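View pics/t1.png

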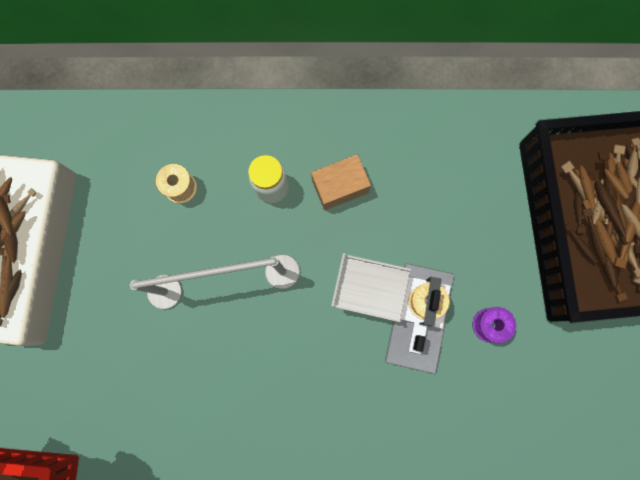

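Look-alikes: the used bobbin is at scene (213,243) / top (430,301), under the dark yoke on the stand. The purple look-alike is at scene (147,262) / top (494,325). The spare is at scene (485,241). The yoke tab at top (435,299) could be confused with the black handle at top (418,342). The tab is the one over the bobbin; the handle is on the robot side. Next I'll get closer with the wrist camera, rail first.

Request:
{"fn": "servo_tool", "kwargs": {
  "steps": [
    [-1,[-0.043,-0.03,-0.0155],[0,0,0]],
    [-1,[-0.043,-0.03,-0.0155],[0,0,0]],
    [-1,[-0.043,-0.03,-0.0155],[0,0,0]],
    [-1,[-0.043,-0.03,-0.0155],[0,0,0]],
    [-1,[-0.043,-0.03,-0.0155],[0,0,0]]
  ]
}}

```text
time_s: 1.62
tool_pos: [0.369, 0.3005, 0.2928]
tool_rot: [[-0.915, 0.404, 0.001], [0.404, 0.915, 0.0], [-0.001, 0.001, -1.0]]
force: [-0.0, -0.7, -0.1]
opening: 1.0
grasp_force: 0.0
```

Request:
{"fn": "servo_tool", "kwargs": {
  "steps": [
    [-1,[-0.043,-0.03,-0.0155],[0,0,0]],
    [-1,[-0.043,-0.03,-0.0155],[0,0,0]],
    [-1,[-0.043,-0.03,-0.0155],[0,0,0]],
    [-1,[0,0,0],[0,0,0]]
  ]
}}

```text
time_s: 2.12
tool_pos: [0.4518, 0.165, 0.3398]
tool_rot: [[-0.913, 0.409, 0.002], [0.409, 0.913, -0.0], [-0.002, 0.001, -1.0]]
force: [-1.2, -0.9, -0.8]
opening: 1.0
grasp_force: 0.0
```

```bash
python3 - <<'E'
from h import *
np.set_printoptions(precision=4,suppress=True)
s=state();print(s["time_s"],s["tool_pos"],s["tool_rot"],s["joint_velocities"])
save("wrist","w1.png")
for r in place_of("rail_mid","wrist"):print(r["score"],r["pixel"],atz("wrist",r["pixel"],.17,s))
E
```

```text
2.125 [0.4518 0.165  0.3398] [[-0.9127  0.4087  0.0024]
 [ 0.4087  0.9127 -0.0004]
 [-0.0024  0.0007 -1.    ]] [ 0.072  -0.0065  0.0421  0.0291  0.0054  0.0338]
0.96 [359.1, 320.0] [0.5594 0.1592 0.17  ]
```

View pics/w1.png

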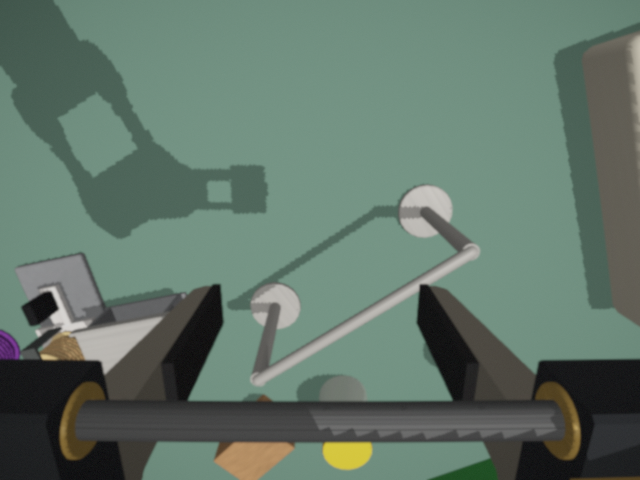

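The picture shows the rail from (258,379) to (475,251), with the stand at lower left (60,330). Next I'll go over the stand.

Request:
{"fn": "servo_tool", "kwargs": {
  "steps": [
    [-1,[-0.013,-0.052,0.007],[0,0,-1.4]],
    [-1,[-0.013,-0.052,0.007],[0,0,-1.4]],
    [-1,[-0.013,-0.052,0.007],[0,0,-1.4]],
    [-1,[-0.013,-0.052,0.007],[0,0,-1.4]],
    [-1,[-0.013,-0.052,0.007],[0,0,-1.4]]
  ]
}}

```text
time_s: 2.85
tool_pos: [0.417, -0.0982, 0.303]
tool_rot: [[-0.958, 0.286, 0.0], [0.286, 0.958, 0.001], [0.0, 0.001, -1.0]]
force: [1.3, -0.5, 0.7]
opening: 0.997
grasp_force: 0.0
```

Request:
{"fn": "servo_tool", "kwargs": {
  "steps": [
    [-1,[-0.013,-0.052,0.007],[0,0,-1.4]],
    [-1,[-0.013,-0.052,0.007],[0,0,-1.4]],
    [-1,[0,0,0],[0,0,0]],
    [-1,[0,0,0],[0,0,0]]
  ]
}}

```text
time_s: 3.35
tool_pos: [0.4138, -0.2038, 0.2893]
tool_rot: [[-0.971, 0.241, -0.0], [0.241, 0.971, 0.001], [0.001, 0.001, -1.0]]
force: [0.2, 1.0, 0.4]
opening: 0.996
grasp_force: 0.0
```

```bash
python3 - <<'E'
from h import *
np.set_printoptions(precision=4,suppress=True)
w={"tool_pos":[.4518,.165,.3398],"tool_rot":[[-.9127,.4087,.0024],[.4087,.9127,-.0004],[-.0024,.0007,-1]]}
for z in [.17]:
  for n,(c,a,b) in dict(w=("wrist",(258,379),(475,251)),t=("top",(276,262),(134,286)),s=("scene",(357,178),(445,125))).items():
    A,B=atz(c,a,z,w),atz(c,b,z,w);D=B-A;print(n,A,B,(A+B)/2,np.linalg.norm(D),np.degrees(np.arctan2(D[1],D[0])))
s=state();print(s["time_s"],s["tool_pos"],s["tool_rot"],s["joint_velocities"])
save("wrist","w2.png")
Z=dict(yoke_tab=.112,lift_handle=.075,ledge=.075,bobbin_center=.06)
for q in Z:
  for r in place_of(q,"wrist"):print(q,r["score"],r["pixel"],atz("wrist",r["pixel"],Z[q],s))
E
```

```text
w [0.5794 0.0411 0.17  ] [0.5383 0.2817 0.17  ] [0.5589 0.1614 0.17  ] 0.24402545695583708 99.70718948326734
t [0.5736 0.0348 0.17  ] [0.5309 0.2759 0.17  ] [0.5522 0.1553 0.17  ] 0.24485461884465679 100.03977768815905
s [0.5825 0.0375 0.17  ] [0.5426 0.2738 0.17  ] [0.5626 0.1557 0.17  ] 0.23962689293825862 99.57827117294019
3.35 [ 0.4138 -0.2038  0.2893] [[-0.9705  0.241  -0.0004]
 [ 0.241   0.9705  0.0012]
 [ 0.0007  0.0011 -1.    ]] [ 0.0163 -0.0119 -0.0025 -0.0028 -0.0016 -0.0042]
yoke_tab 0.88 [302.1, 321.6] [ 0.5126 -0.2448  0.112 ]
yoke_tab 0.49 [310.7, 236.1] [ 0.4304 -0.2152  0.112 ]
lift_handle 0.86 [309.7, 233.0] [ 0.4373 -0.2187  0.075 ]
ledge 0.62 [411.3, 307.5] [ 0.5436 -0.1339  0.075 ]
bobbin_center 0.94 [194.1, 284.0] [ 0.4669 -0.3567  0.06  ]
```

View pics/w2.png

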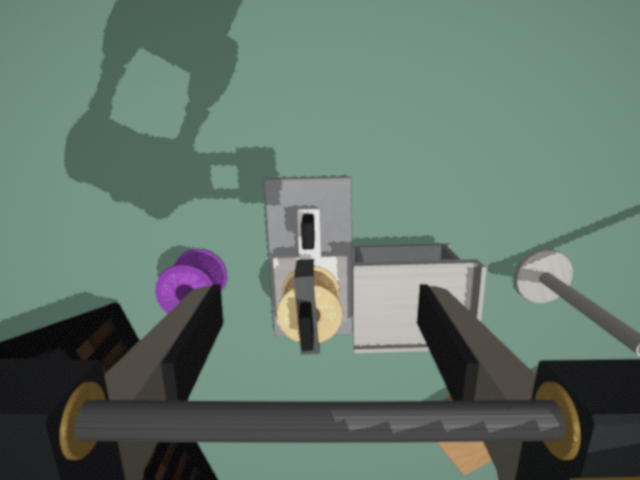

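The picture shows the handle at (309,232) and the yoke crown and tab over the cream bobbin at (308,310). The ledge is at (411,307) and the purple look-alike at (190,285). I'll check the choice and the angles in one close crop.

```bash
python3 - <<'E'
import cv2
i=cv2.imread("pics/w2.png")[170:360,250:500]
cv2.imwrite("pics/w2c.png",cv2.resize(i,None,fx=3,fy=3,interpolation=cv2.INTER_CUBIC))
E
```

```text
(no output)
```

View pics/w2c.png

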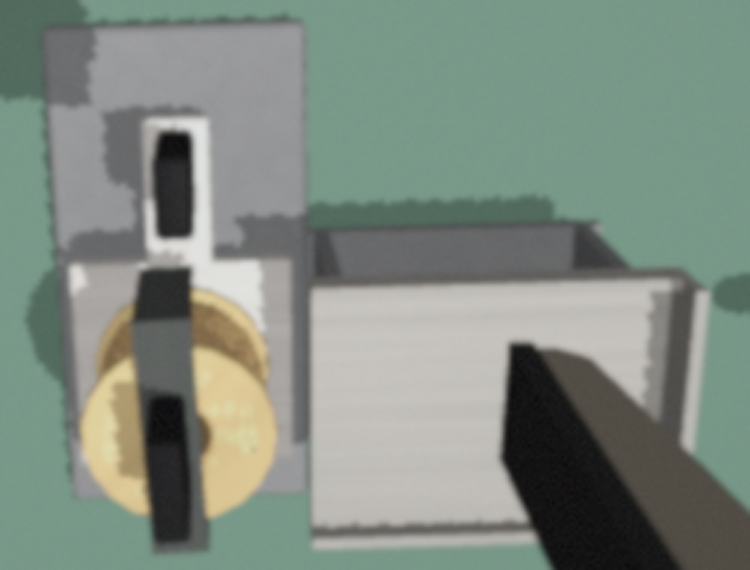

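```bash
python3 - <<'E'
from h import *
np.set_printoptions(precision=4,suppress=True)
s={"tool_pos":[.4138,-.2038,.2893],"tool_rot":[[-.9705,.241,-.0004],[.241,.9705,.0012],[.0007,.0011,-1]]}
P=lambda p,z:atz("wrist",(250+p[0]/3,170+p[1]/3),z,s)
for n,a,b,z in [("crown",(163.5,318),(181,550),.094),("tabtop",(170,438),(172,543),.130),("handle",(175,155),(174,238),.075),("baseL",(44,30),(75,495),.01),("baseR",(303,22),(303,490),.01),("ledge open",(310,285),(312,545),.08),("ledge near",(312,285),(680,272),.083),("ledge far",(312,545),(530,535),.083)]:
    A,B=P(a,z),P(b,z);D=B-A;print(n,(A+B)[:2]/2,np.linalg.norm(D).round(4),np.degrees(np.arctan2(D[1],D[0])).round(1))
E
```

```text
crown [ 0.5169 -0.2409] 0.0878 -10.6
tabtop [ 0.5167 -0.2403] 0.0369 -13.5
handle [ 0.4397 -0.2209] 0.029 -15.1
baseL [ 0.4787 -0.2799] 0.1976 -12.4
baseR [ 0.4996 -0.1849] 0.1982 -12.6
ledge open [ 0.5289 -0.1941] 0.1011 -12.1
ledge near [ 0.4912 -0.1222] 0.1241 78.2
ledge far [ 0.584  -0.1658] 0.0789 78.9
```

Choice confirmed: the yoke lies on the cream bobbin at crop (180,430), and the tab top is at (170,490). The handle is separate at (174,197). Stand yaw is about -12°. Now I'll grasp the tab.

Request:
{"fn": "servo_tool", "kwargs": {
  "steps": [
    [-1,[-0.036,-0.005,0.03],[0,0,-2]],
    [-1,[-0.036,-0.005,0.03],[0,0,0]],
    [-1,[-0.036,-0.005,0.03],[0,0,0]],
    [-1,[0,0,0.03],[0,0,0]],
    [-1,[0,0,0.03],[0,0,0]]
  ],
  "force": 30
}}

```text
time_s: 4.22
tool_pos: [0.5161, -0.2432, 0.1386]
tool_rot: [[-0.978, 0.207, -0.0], [0.207, 0.978, 0.0], [0.0, 0.0, -1.0]]
force: [1.2, 0.5, -0.4]
opening: 0.998
grasp_force: 0.0
```

Request:
{"fn": "servo_tool", "kwargs": {
  "steps": [
    [-1,[0,0,0.03],[0,0,0]],
    [-1,[0,0,0.009],[0,0,0]],
    [-1,[0,0,0],[0,0,0]],
    [-1,[0,0,0],[0,0,0]]
  ]
}}

```text
time_s: 4.72
tool_pos: [0.5166, -0.2444, 0.1023]
tool_rot: [[-0.978, 0.208, 0.002], [0.208, 0.978, -0.002], [-0.003, -0.001, -1.0]]
force: [0.2, -0.3, 0.5]
opening: 0.997
grasp_force: 0.0
```

Request:
{"fn": "servo_tool", "kwargs": {
  "steps": [
    [-1,[0,0.003,0.002],[0,0,0]],
    [1,[0,0,0],[0,0,0]],
    [1,[0,0,0],[0,0,0]],
    [1,[0,0,0],[0,0,0]],
    [1,[0,0,0],[0,0,0]]
  ],
  "force": 30
}}

```text
time_s: 5.35
tool_pos: [0.5162, -0.2409, 0.0986]
tool_rot: [[-0.978, 0.208, -0.0], [0.208, 0.978, 0.0], [0.0, 0.0, -1.0]]
force: [0.4, 0.3, 0.7]
opening: 0.585
grasp_force: 0.0
```

Request:
{"fn": "servo_tool", "kwargs": {
  "steps": [
    [1,[0,0,0],[0,0,0]],
    [1,[0,0,0],[0,0,0]],
    [1,[0,0,0],[0,0,0]]
  ]
}}

```text
time_s: 5.72
tool_pos: [0.5162, -0.2409, 0.0986]
tool_rot: [[-0.978, 0.208, -0.0], [0.208, 0.978, 0.0], [0.0, 0.0, -1.0]]
force: [0.1, -0.2, 0.9]
opening: 0.264
grasp_force: 0.0
```

Request:
{"fn": "servo_tool", "kwargs": {
  "steps": [
    [1,[0,0,0],[0,0,0]],
    [1,[0,0,0],[0,0,0]],
    [1,[0,0,0],[0,0,0]],
    [1,[0,0,-0.01],[0,0,0]]
  ]
}}

```text
time_s: 6.22
tool_pos: [0.5153, -0.2401, 0.1077]
tool_rot: [[-0.978, 0.208, -0.002], [0.208, 0.978, 0.002], [0.003, 0.001, -1.0]]
force: [-0.6, 0.0, -1.5]
opening: 0.13
grasp_force: 30.0
```

Request:
{"fn": "servo_tool", "kwargs": {
  "steps": [
    [1,[0,0,-0.06],[0,0,0]],
    [1,[0,0,-0.06],[0,0,-7.3]],
    [1,[0,0,-0.06],[0,0,-7.3]],
    [1,[0,0,0],[0,0,-7.2]],
    [1,[-0.0156,0.055,0],[0,0,0]]
  ]
}}

```text
time_s: 6.85
tool_pos: [0.5223, -0.186, 0.2898]
tool_rot: [[-0.986, -0.166, 0.002], [-0.166, 0.986, -0.002], [-0.001, -0.002, -1.0]]
force: [1.2, 0.7, -2.1]
opening: 0.13
grasp_force: 30.0
```

Request:
{"fn": "servo_tool", "kwargs": {
  "steps": [
    [1,[-0.0156,0.055,0],[0,0,0]],
    [1,[-0.0156,0.055,0],[0,0,0]],
    [1,[-0.0156,0.055,0],[0,0,0]],
    [1,[-0.0156,0.055,0],[0,0,0]],
    [1,[-0.0156,0.055,0],[0,0,0]]
  ]
}}

```text
time_s: 7.48
tool_pos: [0.5521, 0.1022, 0.2891]
tool_rot: [[-0.985, -0.17, 0.0], [-0.17, 0.985, 0.0], [-0.0, 0.0, -1.0]]
force: [1.1, 0.0, -1.5]
opening: 0.128
grasp_force: 30.0
```

Request:
{"fn": "servo_tool", "kwargs": {
  "steps": [
    [1,[-0.0156,0.055,0],[0,0,0]],
    [1,[0,0,0],[0,0,0]],
    [1,[0,0,0],[0,0,0]]
  ]
}}

```text
time_s: 7.85
tool_pos: [0.5582, 0.1567, 0.2887]
tool_rot: [[-0.985, -0.17, -0.0], [-0.17, 0.985, -0.001], [0.0, -0.001, -1.0]]
force: [-0.2, 0.3, -0.9]
opening: 0.131
grasp_force: 30.0
```

```bash
python3 - <<'E'
from h import *
np.set_printoptions(precision=4,suppress=True)
s=state();print(s["time_s"],s["tool_pos"],s["tool_rot"],s["joint_positions"])
save("wrist","w3.png")
for q,z in (("rail_mid",.17),("yoke_tab",s["tool_pos"][2]+.0134)):
  for r in place_of(q,"wrist"):print(q,r["score"],r["pixel"],atz("wrist",r["pixel"],z,s))
E
```

```text
7.85 [0.5582 0.1567 0.2887] [[-0.9854 -0.1702 -0.0003]
 [-0.1702  0.9854 -0.0006]
 [ 0.0004 -0.0005 -1.    ]] [ 0.0657  0.1321  1.4809 -0.0006  1.5289 -1.6761]
yoke_tab 0.72 [318.1, 316.1] [0.5583 0.1569 0.3021]
```

View pics/w3.png

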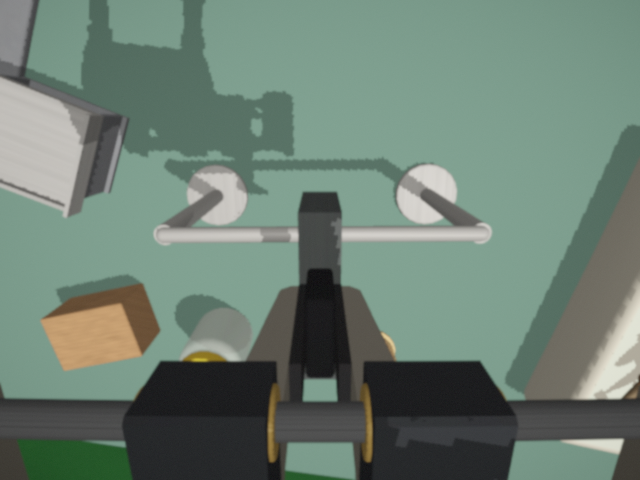

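The picture shows the yoke held square over the bar, with bar ends at (160,236) and (487,233) and the tab at (318,316). Next I'll compute the bar's offset.

```bash
python3 - <<'E'
from h import *
np.set_printoptions(precision=4,suppress=True)
s={"tool_pos":[.5582,.1567,.2887],"tool_rot":[[-.9854,-.1702,-.0003],[-.1702,.9854,-.0006],[.0004,-.0005,-1]]}
R=np.array(s["tool_rot"])
A,B=[atz("wrist",p,.17,s) for p in((158,236),(488,233))];D=B-A
print(A,B,np.linalg.norm(D),np.degrees(np.arctan2(D[1],D[0])),R.T@((A+B)/2-s["tool_pos"]))
# crown ends, z of crown top = TCP-.0046 
z=.2887-.0046
for p in((301,233),(341,233),(320,380)):print(p,R.T@(atz("wrist",p,z,s)-s["tool_pos"]))
E
```

```text
[0.5811 0.0367 0.17  ] [0.5359 0.2835 0.17  ] 0.25090550752355334 100.37136503574948 [-0.0009  0.0033  0.1187]
(301, 233) [ 0.0327 -0.0077  0.0046]
(341, 233) [0.0327 0.0106 0.0046]
(320, 380) [-0.0464  0.0011  0.0046]
```

Request:
{"fn": "servo_tool", "kwargs": {
  "steps": [
    [1,[-0.001,0,0.04],[0,0,-0.4]],
    [1,[0,0,0.04],[0,0,0]],
    [1,[0,0,0.015],[0,0,0]],
    [1,[0,0,0.005],[0,0,0]],
    [1,[0,0,0.003],[0,0,0]]
  ]
}}

```text
time_s: 8.62
tool_pos: [0.5605, 0.157, 0.1871]
tool_rot: [[-0.984, -0.176, 0.003], [-0.176, 0.984, 0.0], [-0.003, -0.0, -1.0]]
force: [0.2, 0.1, -0.9]
opening: 0.126
grasp_force: 30.0
```

Request:
{"fn": "servo_tool", "kwargs": {
  "steps": [
    [1,[0,0,0],[0,0,0]]
  ]
}}

```text
time_s: 8.75
tool_pos: [0.5602, 0.1572, 0.1869]
tool_rot: [[-0.984, -0.177, 0.002], [-0.177, 0.984, 0.0], [-0.002, -0.0, -1.0]]
force: [-0.1, 0.0, -1.5]
opening: 0.125
grasp_force: 30.0
```

Request:
{"fn": "servo_tool", "kwargs": {
  "steps": [
    [1,[0,0,0.001],[0,0,0]],
    [1,[0,0,0.001],[0,0,0]],
    [1,[0,0,0],[0,0,0]]
  ]
}}

```text
time_s: 9.12
tool_pos: [0.5599, 0.1573, 0.1846]
tool_rot: [[-0.984, -0.177, 0.001], [-0.177, 0.984, 0.0], [-0.001, -0.0, -1.0]]
force: [-1.3, 0.2, 3.0]
opening: 0.129
grasp_force: 30.0
```

Request:
{"fn": "servo_tool", "kwargs": {
  "steps": [
    [0.4,[0,0,0],[0,0,0]],
    [0.4,[0,0,0],[0,0,0]],
    [0.4,[0,0,0],[0,0,0]],
    [0.4,[0,0,0],[0,0,0]]
  ]
}}

```text
time_s: 9.62
tool_pos: [0.5594, 0.1572, 0.1835]
tool_rot: [[-0.984, -0.177, -0.0], [-0.177, 0.984, -0.0], [0.0, 0.0, -1.0]]
force: [0.5, -0.2, -0.1]
opening: 0.296
grasp_force: 0.0
```

```bash
python3 - <<'E'
from h import *
s=state();print(s["time_s"],s["tool_pos"],s["opening"],s["force"])
a=save("wrist","w4.png");b=save("scene","s4.png")
c=cv2.resize(b[100:260,320:480],(400,400),interpolation=cv2.INTER_CUBIC)
d=cv2.resize(a[:,80:560],(400,400))
cv2.imwrite("pics/m4.png",np.hstack([d,c])[:,:,::-1])
E
```

```text
9.625 [0.55937554 0.15720549 0.18347339] 0.2964978623897101 [ 0.47351431 -0.19539982 -0.13392493]
```

View pics/m4.png

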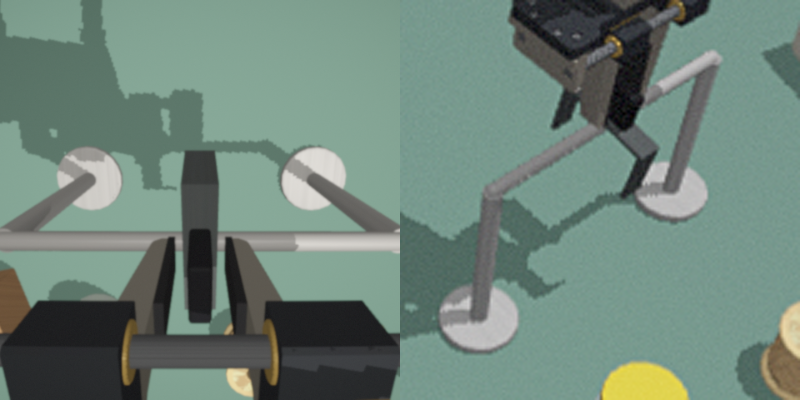

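The picture shows the yoke level, straddling the bar with one leg on each side, and the fingers clear of it. I'll retreat and go to the handle.

Request:
{"fn": "servo_tool", "kwargs": {
  "steps": [
    [0.4,[0,0,-0.03],[0,0,0]],
    [0,[0,0,-0.05],[0,0,0]],
    [0,[0,0,0],[0,0,7.4]],
    [0,[0,0,0],[0,0,7.4]],
    [0,[0,0,0],[0,0,7.4]]
  ]
}}

```text
time_s: 10.35
tool_pos: [0.5594, 0.1572, 0.2637]
tool_rot: [[-0.977, 0.212, 0.0], [0.212, 0.977, -0.0], [-0.0, 0.0, -1.0]]
force: [0.8, -0.0, -0.2]
opening: 0.501
grasp_force: 0.0
```

Request:
{"fn": "servo_tool", "kwargs": {
  "steps": [
    [0,[0.0056,-0.0563,0],[0,0,0]],
    [0,[0.0056,-0.0563,0],[0,0,0]],
    [0,[0.0056,-0.0563,0],[0,0,0]],
    [0,[0.0056,-0.0563,0],[0,0,0]],
    [0,[0.0056,-0.0563,0],[0,0,0]]
  ]
}}

```text
time_s: 10.98
tool_pos: [0.4727, -0.1139, 0.2638]
tool_rot: [[-0.978, 0.208, 0.001], [0.208, 0.978, -0.0], [-0.001, -0.0, -1.0]]
force: [-0.3, -0.2, -0.6]
opening: 0.499
grasp_force: 0.0
```

Request:
{"fn": "servo_tool", "kwargs": {
  "steps": [
    [0,[0.0056,-0.0563,0],[0,0,0]],
    [0,[0.0056,-0.0563,0],[0,0,0]],
    [0,[0,0,0],[0,0,0]],
    [0,[0,0,0],[0,0,0]]
  ]
}}

```text
time_s: 11.48
tool_pos: [0.4391, -0.2196, 0.2636]
tool_rot: [[-0.978, 0.209, 0.0], [0.209, 0.978, 0.001], [-0.0, 0.001, -1.0]]
force: [0.1, 0.2, -0.5]
opening: 0.504
grasp_force: 0.0
```

```bash
python3 - <<'E'
from h import *
np.set_printoptions(precision=4,suppress=True)
s=state();print(s["time_s"],s["tool_pos"],s["tool_rot"],s["joint_positions"])
R=np.array(s["tool_rot"]);save("wrist","w5.png")
for q,z in (("lift_handle",.075),("bobbin_center",.06),("spindle_tip",.068),("ledge",.075)):
  for r in place_of(q,"wrist")[:2]:
    p=atz("wrist",r["pixel"],z,s);print(q,r["score"],r["pixel"],p,R.T@(p-s["tool_pos"]))
for q,z in (("yoke_tab",.198),("rail_mid",.17)):
  read_camera("scene")
  for r in place_of(q,"scene")[:1]:print(q,r["score"],r["pixel"],atz("scene",r["pixel"],z))
E
```

```text
11.475 [ 0.4391 -0.2196  0.2636] [[-0.978   0.2086  0.0002]
 [ 0.2086  0.978   0.0006]
 [-0.0001  0.0006 -1.    ]] [-0.7108 -0.0939  1.7589  0.0006  1.4768 -2.0715]
lift_handle 0.93 [318.7, 215.2] [ 0.4413 -0.2198  0.075 ] [-0.0022  0.0001  0.1886]
bobbin_center 0.62 [316.1, 287.6] [ 0.5183 -0.239   0.06  ] [-0.0815 -0.0026  0.2036]
bobbin_center 0.61 [187.4, 265.1] [ 0.4675 -0.3603  0.06  ] [-0.0571 -0.1319  0.2035]
spindle_tip 0.82 [318.2, 293.4] [ 0.5215 -0.2375  0.068 ] [-0.0843 -0.0004  0.1956]
spindle_tip 0.33 [317.5, 213.7] [ 0.4413 -0.221   0.068 ] [-0.0024 -0.001   0.1956]
ledge 0.58 [428.1, 297.1] [ 0.5451 -0.1313  0.075 ] [-0.0852  0.1083  0.1887]
yoke_tab 0.87 [404.2, 138.9] [0.5597 0.1542 0.198 ]
rail_mid 0.78 [401.4, 147.3] [0.5544 0.1568 0.17  ]
```

Request:
{"fn": "servo_tool", "kwargs": {
  "steps": [
    [0,[-0.0005,0,0.06],[0,0,0]],
    [0,[-0.0005,0,0.06],[0,0,0]],
    [0,[-0.0005,0,0.06],[0,0,0]],
    [0,[0,0,0.03],[0,0,0]],
    [0,[0,0,0.011],[0,0,0]]
  ],
  "force": 60
}}

```text
time_s: 12.55
tool_pos: [0.4393, -0.2193, 0.0407]
tool_rot: [[-0.978, 0.208, -0.003], [0.208, 0.978, 0.002], [0.003, 0.002, -1.0]]
force: [0.6, -0.8, -0.0]
opening: 0.501
grasp_force: 0.0
```

Request:
{"fn": "servo_tool", "kwargs": {
  "steps": [
    [1,[0,0,0],[0,0,0]],
    [1,[0,0,0],[0,0,0]],
    [1,[0,0,0],[0,0,0]],
    [1,[0,0,0],[0,0,0]],
    [1,[0,0,0],[0,0,0]]
  ]
}}

```text
time_s: 13.18
tool_pos: [0.4411, -0.2232, 0.0441]
tool_rot: [[-0.978, 0.209, 0.002], [0.209, 0.978, -0.005], [-0.003, -0.005, -1.0]]
force: [-2.4, -7.4, -0.9]
opening: 0.146
grasp_force: 60.0
```

Request:
{"fn": "servo_tool", "kwargs": {
  "steps": [
    [1,[0,-0.003,0],[0,0,0]],
    [1,[0,0,-0.012],[0,0,0]],
    [1,[0,0,-0.012],[0,0,0]],
    [1,[0,0,-0.012],[0,0,0]],
    [1,[0,0,-0.012],[0,0,0]]
  ]
}}

```text
time_s: 13.8
tool_pos: [0.441, -0.2232, 0.0901]
tool_rot: [[-0.978, 0.209, 0.003], [0.209, 0.978, -0.0], [-0.003, 0.0, -1.0]]
force: [8.8, -2.9, -13.0]
opening: 0.145
grasp_force: 60.0
```

Request:
{"fn": "servo_tool", "kwargs": {
  "steps": [
    [1,[0,0,0],[0,0,0]]
  ]
}}

```text
time_s: 13.92
tool_pos: [0.441, -0.2233, 0.0914]
tool_rot: [[-0.978, 0.209, 0.003], [0.209, 0.978, -0.0], [-0.003, 0.0, -1.0]]
force: [2.9, 2.5, 2.3]
opening: 0.147
grasp_force: 60.0
```

Request:
{"fn": "servo_tool", "kwargs": {
  "steps": [
    [1,[0,0,-0.003],[0,0,0]],
    [1,[0,0,-0.003],[0,0,0]],
    [1,[0,0,-0.003],[0,0,0]],
    [1,[0,0,-0.002],[0,0,0]],
    [1,[0,0,0],[0,0,0]]
  ]
}}

```text
time_s: 14.55
tool_pos: [0.4408, -0.2231, 0.0946]
tool_rot: [[-0.978, 0.21, 0.005], [0.21, 0.978, -0.0], [-0.005, 0.001, -1.0]]
force: [30.0, -15.9, -57.3]
opening: 0.151
grasp_force: 60.0
```

Request:
{"fn": "servo_tool", "kwargs": {
  "steps": [
    [1,[0,0,0.005],[0,0,0]],
    [1,[0,0,0],[0,0,0]]
  ]
}}

```text
time_s: 14.8
tool_pos: [0.4409, -0.2232, 0.0943]
tool_rot: [[-0.978, 0.209, 0.003], [0.209, 0.978, -0.0], [-0.003, 0.001, -1.0]]
force: [14.1, -5.3, -21.7]
opening: 0.149
grasp_force: 60.0
```

Request:
{"fn": "servo_tool", "kwargs": {
  "steps": [
    [1,[0,0,0.003],[0,0,0]],
    [0.2,[0,0,0],[0,0,0]],
    [0.2,[0,0,0],[0,0,0]],
    [0.2,[0,0,0],[0,0,0]],
    [0.2,[0,0,-0.02],[0,0,0]]
  ],
  "force": 30
}}

```text
time_s: 15.42
tool_pos: [0.4385, -0.2224, 0.1124]
tool_rot: [[-0.978, 0.208, -0.003], [0.208, 0.978, 0.002], [0.004, 0.002, -1.0]]
force: [0.7, -0.4, 0.2]
opening: 0.397
grasp_force: 0.0
```

Request:
{"fn": "servo_tool", "kwargs": {
  "steps": [
    [0.13,[0,0,-0.03],[0,0,0]],
    [0.13,[0,0,-0.03],[0,0,0]],
    [0.13,[0,0,0],[0,0,10]],
    [0.13,[0,0,0],[0,0,10]],
    [0.13,[0,0,0],[0,0,10]]
  ]
}}

```text
time_s: 16.05
tool_pos: [0.4397, -0.2234, 0.1737]
tool_rot: [[-0.739, 0.674, -0.0], [0.674, 0.739, -0.0], [0.0, -0.0, -1.0]]
force: [0.5, 0.4, -0.3]
opening: 0.433
grasp_force: 0.0
```

Request:
{"fn": "servo_tool", "kwargs": {
  "steps": [
    [0.13,[0,0,0],[0,0,10]],
    [0.13,[0,0,0],[0,0,10]],
    [0.13,[0,0,0],[0,0,10]],
    [0.13,[0,0,0],[0,0,10]],
    [0.13,[0,0,0],[0,0,10]]
  ]
}}

```text
time_s: 16.68
tool_pos: [0.4396, -0.2233, 0.1736]
tool_rot: [[0.041, 0.999, -0.0], [0.999, -0.041, -0.0], [-0.0, -0.0, -1.0]]
force: [0.6, -0.2, -0.1]
opening: 0.436
grasp_force: 0.0
```

Request:
{"fn": "servo_tool", "kwargs": {
  "steps": [
    [0.13,[0,0,0],[0,0,10]],
    [0.13,[-0.037,0.04,0],[0,0,0]],
    [0.13,[-0.037,0.04,0],[0,0,0]],
    [0.13,[0,0,0],[0,0,0]],
    [0.13,[0,0,0],[0,0,0]]
  ]
}}

```text
time_s: 17.3
tool_pos: [0.5021, -0.3118, 0.1733]
tool_rot: [[0.208, 0.978, -0.001], [0.978, -0.208, 0.001], [0.001, -0.001, -1.0]]
force: [-0.5, 0.2, 0.3]
opening: 0.439
grasp_force: 0.0
```

```bash
python3 - <<'E'
from h import *
np.set_printoptions(precision=4,suppress=True)
s=state();print(s["time_s"],s["tool_pos"],s["tool_rot"],s["opening"],s["joint_positions"])
R=np.array(s["tool_rot"]);save("wrist","w6.png");save("scene","s6.png")
for c in("wrist","scene"):
 for q,z in (("lift_handle",.125),("bobbin_center",.11),("ledge",.075)):
  for r in place_of(q,c)[:3]:
    p=atz(c,r["pixel"],z,s);print(c,q,r["score"],r["pixel"],p,R.T@(p-s["tool_pos"]))
a=cv2.imread("pics/w6.png");b=cv2.imread("pics/s6.png")[150:330,130:330]
cv2.imwrite("pics/m6.png",np.hstack([cv2.resize(a,(400,300)),cv2.resize(b,(333,300),interpolation=cv2.INTER_CUBIC)]))
E
```

```text
17.3 [ 0.5021 -0.3118  0.1733] [[ 0.2083  0.9781 -0.001 ]
 [ 0.9781 -0.2083  0.0009]
 [ 0.0007 -0.0011 -1.    ]] 0.4388418726918931 [-0.7599  0.2335  1.5939  0.      1.3156 -0.5501]
wrist lift_handle 0.67 [172.9, 138.9] [ 0.4404 -0.223   0.125 ] [ 0.0739 -0.0788  0.0484]
wrist bobbin_center 0.84 [302.1, 298.5] [ 0.4855 -0.3354  0.11  ] [-0.0266 -0.0113  0.0633]
wrist bobbin_center 0.71 [319.7, 139.5] [ 0.5172 -0.2406  0.11  ] [ 0.0727 -0.      0.0633]
scene lift_handle 0.72 [204.4, 190.6] [ 0.439  -0.2185  0.125 ] [ 0.078  -0.0811  0.0484]
scene bobbin_center 0.94 [146.5, 261.9] [ 0.5337 -0.3643  0.11  ] [-0.0448  0.0419  0.0632]
scene bobbin_center 0.69 [209.2, 228.3] [ 0.5169 -0.2404  0.11  ] [ 0.0729 -0.0004  0.0633]
scene ledge 0.56 [268.2, 228.4] [ 0.5451 -0.1355  0.075 ] [0.1813 0.0054 0.0984]
scene ledge 0.39 [401.6, 148.8] [0.4856 0.2229 0.075 ] [ 0.5194 -0.1274  0.0988]
```

View pics/m6.png

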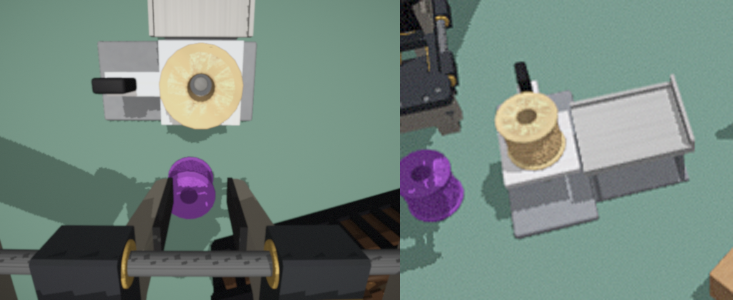

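The picture shows the carriage up with the bobbin clear of the spindle and centred 73 mm ahead of the fingers, in line with the push. The purple look-alike is below the fingertips. Descend and push.

Request:
{"fn": "servo_tool", "kwargs": {
  "steps": [
    [0.13,[0,0,0.045],[0,0,0]],
    [0.13,[0,0,0.035],[0,0,0]],
    [0.13,[0,0,0.0095],[0,0,0]],
    [0.13,[0,0,0],[0,0,0]],
    [0.13,[0.02,0,0],[0,0,0]]
  ]
}}

```text
time_s: 18.32
tool_pos: [0.508, -0.294, 0.0862]
tool_rot: [[0.21, 0.978, 0.003], [0.978, -0.21, -0.003], [-0.002, 0.003, -1.0]]
force: [0.0, 0.6, 1.2]
opening: 0.439
grasp_force: 0.0
```

Request:
{"fn": "servo_tool", "kwargs": {
  "steps": [
    [0.13,[0.01,0,0],[0,0,0]],
    [0.13,[0.01,0,0],[0,0,0]],
    [0.13,[0.01,0,0],[0,0,0]],
    [0.13,[0.01,0,0],[0,0,0]],
    [0.13,[0,0,0],[0,0,0]]
  ]
}}

```text
time_s: 18.95
tool_pos: [0.5154, -0.2528, 0.0842]
tool_rot: [[0.208, 0.978, 0.0], [0.978, -0.208, 0.0], [0.0, 0.0, -1.0]]
force: [0.0, 0.5, 0.1]
opening: 0.435
grasp_force: 0.0
```

```bash
cat > l.py <<'E'
from h import *
np.set_printoptions(precision=4,suppress=True)
s=state();print(s["time_s"],s["tool_pos"],s["force"],s["opening"])
R=np.array(s["tool_rot"])
for c in("wrist","scene"):
 read_camera(c)
 for q,z in (("bobbin_center",.11),("bobbin_center",.105),("ledge",.075)):
  for r in place_of(q,c)[:3]:
    p=atz(c,r["pixel"],z,s);print(c,q,r["score"],r["pixel"],p,R.T@(p-s["tool_pos"]))
E
python3 l.py
```

```text
18.95 [ 0.5154 -0.2528  0.0842] [0.0208 0.4746 0.1269] 0.43516969000531264
wrist bobbin_center 0.75 [319.2, 242.1] [ 0.5233 -0.2148  0.11  ] [ 0.0389 -0.0002 -0.0258]
wrist bobbin_center 0.75 [319.2, 242.1] [ 0.523  -0.2163  0.105 ] [ 0.0374 -0.0002 -0.0208]
wrist ledge 0.7 [322.7, 24.4] [ 0.5417 -0.1346  0.075 ] [0.1211 0.0012 0.0092]
scene bobbin_center 0.97 [222.7, 225.8] [ 0.5233 -0.216   0.11  ] [ 0.0377  0.0001 -0.0258]
scene bobbin_center 0.67 [147.1, 261.6] [ 0.5336 -0.3632  0.11  ] [-0.1041  0.0407 -0.0259]
scene bobbin_center 0.17 [344.0, 319.8] [ 0.7941 -0.1093  0.11  ] [ 0.1983  0.2429 -0.0257]
scene bobbin_center 0.97 [222.7, 225.8] [ 0.5196 -0.2154  0.105 ] [ 0.0375 -0.0037 -0.0208]
scene bobbin_center 0.67 [147.1, 261.6] [ 0.5299 -0.3637  0.105 ] [-0.1055  0.0372 -0.0209]
scene bobbin_center 0.17 [344.0, 319.8] [ 0.7924 -0.108   0.105 ] [ 0.1992  0.2409 -0.0207]
scene ledge 0.65 [267.1, 228.3] [ 0.5438 -0.1373  0.075 ] [0.1189 0.0038 0.0092]
```

Request:
{"fn": "servo_tool", "kwargs": {
  "steps": [
    [0.13,[0.01,0,0],[0,0,0]],
    [0.13,[0.01,0,0],[0,0,0]],
    [0.13,[0.01,0,0],[0,0,0]],
    [0.13,[0.01,0.0005,0],[0,0,0]],
    [0.13,[0.01,0.0005,0],[0,0,0]]
  ]
}}

```text
time_s: 19.98
tool_pos: [0.5266, -0.2039, 0.0839]
tool_rot: [[0.208, 0.978, -0.0], [0.978, -0.208, 0.001], [0.0, -0.0, -1.0]]
force: [-0.9, -0.5, 0.4]
opening: 0.435
grasp_force: 0.4
```

```bash
python3 l.py
```

```text
19.975 [ 0.5266 -0.2039  0.0839] [-0.8802 -0.4658  0.356 ] 0.4348627618063921
wrist bobbin_center 0.81 [318.9, 238.8] [ 0.5347 -0.1644  0.11  ] [ 0.0403 -0.0003 -0.0261]
wrist bobbin_center 0.81 [318.9, 238.8] [ 0.5344 -0.1659  0.105 ] [ 0.0388 -0.0003 -0.0211]
wrist ledge 0.82 [319.8, 150.8] [ 0.5413 -0.135   0.075 ] [0.0704 0.     0.0089]
wrist ledge 0.24 [319.3, 356.0] [ 0.5194 -0.2368  0.075 ] [-0.0337 -0.0002  0.0089]
scene bobbin_center 0.85 [245.7, 222.2] [ 0.5359 -0.1746  0.11  ] [ 0.0306  0.003  -0.0261]
scene bobbin_center 0.81 [146.8, 259.7] [ 0.5295 -0.3626  0.11  ] [-0.1546  0.0358 -0.0262]
scene bobbin_center 0.85 [245.7, 222.2] [ 0.5322 -0.1737  0.105 ] [ 0.0307 -0.0008 -0.0211]
scene bobbin_center 0.81 [146.8, 259.7] [ 0.5258 -0.3631  0.105 ] [-0.1559  0.0323 -0.0212]
scene ledge 0.89 [268.5, 229.6] [ 0.548  -0.1362  0.075 ] [0.0707 0.0069 0.0089]
```

Request:
{"fn": "servo_tool", "kwargs": {
  "steps": [
    [0.13,[0.01,0,0],[0,0,0]],
    [0.13,[0.01,0,0.001],[0,0,0]],
    [0.13,[0.01,0,0.002],[0,0,0]],
    [0.13,[0.008,0,0.001],[0,0,0]],
    [0.13,[0,0,0],[0,0,0]]
  ]
}}

```text
time_s: 21.0
tool_pos: [0.5367, -0.1689, 0.0827]
tool_rot: [[0.208, 0.978, 0.005], [0.978, -0.208, -0.004], [-0.003, 0.005, -1.0]]
force: [-0.7, -4.6, 8.5]
opening: 0.436
grasp_force: 7.0
```

```bash
python3 l.py; python3 - <<'E'
from h import *
a=save("wrist","w7.png")[:,:,::-1];b=save("scene","s7.png")[150:330,160:360,::-1]
cv2.imwrite("pics/m7.png",np.hstack([cv2.resize(a,(400,300)),cv2.resize(b,(333,300),interpolation=cv2.INTER_CUBIC)]))
E
```

```text
21.0 [ 0.5367 -0.1689  0.0827] [-0.6851 -4.6033  8.4627] 0.4362644902464743
wrist bobbin_center 0.6 [317.1, 249.5] [ 0.5432 -0.1329  0.11  ] [ 0.0365 -0.001  -0.0274]
wrist bobbin_center 0.6 [317.1, 249.5] [ 0.5428 -0.1346  0.105 ] [ 0.0348 -0.001  -0.0224]
scene bobbin_center 0.85 [265.0, 220.0] [ 0.5483 -0.1402  0.11  ] [ 0.0304  0.0055 -0.0274]
scene bobbin_center 0.69 [150.0, 263.3] [ 0.5394 -0.3596  0.11  ] [-0.186   0.0424 -0.0265]
scene bobbin_center 0.85 [265.0, 220.0] [ 0.5447 -0.1392  0.105 ] [ 0.0307  0.0018 -0.0224]
scene bobbin_center 0.69 [150.0, 263.3] [ 0.5358 -0.3601  0.105 ] [-0.1873  0.039  -0.0216]
scene ledge 0.6 [266.8, 229.0] [ 0.5451 -0.1385  0.075 ] [0.0315 0.0019 0.0076]
```

View pics/m7.png

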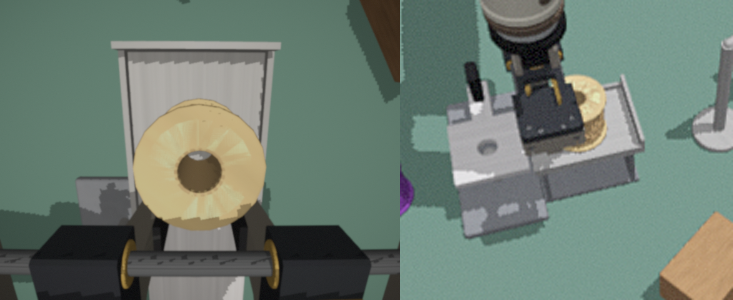

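The picture shows the bobbin on the ledge near its middle, with the fingers behind it and a light downward contact. Back off and re-measure.

Request:
{"fn": "servo_tool", "kwargs": {
  "steps": [
    [0.13,[0,0,-0.003],[0,0,0]],
    [0.13,[-0.003,0,0],[0,0,0]],
    [0.13,[-0.015,0,-0.005],[0,0,0]],
    [0.13,[-0.025,0,0],[0,0,0]],
    [0.13,[0,0,0],[0,0,0]]
  ]
}}

```text
time_s: 22.12
tool_pos: [0.525, -0.2114, 0.0881]
tool_rot: [[0.211, 0.978, -0.0], [0.978, -0.211, 0.0], [-0.0, -0.0, -1.0]]
force: [0.5, -0.0, -0.2]
opening: 0.435
grasp_force: 0.0
```

```bash
python3 l.py; python3 - <<'E'
from h import *
a=save("wrist","w8.png")[:,:,::-1];b=save("scene","s8.png")[150:330,160:360,::-1]
cv2.imwrite("pics/m8.png",np.hstack([cv2.resize(a,(400,300)),cv2.resize(b,(333,300),interpolation=cv2.INTER_CUBIC)]))
E
```

```text
22.125 [ 0.525  -0.2114  0.0881] [ 0.4758 -0.0045 -0.2392] 0.4350117279580076
wrist bobbin_center 0.63 [298.8, 475.8] [ 0.4983 -0.288   0.11  ] [-0.0804 -0.01   -0.0219]
wrist bobbin_center 0.63 [298.8, 475.8] [ 0.4968 -0.2933  0.105 ] [-0.0859 -0.0104 -0.0169]
wrist ledge 0.71 [322.4, 127.8] [ 0.5431 -0.1333  0.075 ] [0.0801 0.0012 0.0131]
scene bobbin_center 0.88 [147.0, 259.7] [ 0.5296 -0.3622  0.11  ] [-0.1464  0.0363 -0.0219]
scene bobbin_center 0.76 [267.0, 220.4] [ 0.5509 -0.1373  0.11  ] [ 0.078   0.0097 -0.0219]
scene bobbin_center 0.88 [147.0, 259.7] [ 0.5259 -0.3628  0.105 ] [-0.1478  0.0328 -0.0169]
scene bobbin_center 0.76 [267.0, 220.4] [ 0.5474 -0.1362  0.105 ] [ 0.0783  0.006  -0.0169]
scene ledge 0.94 [268.0, 229.1] [ 0.5464 -0.1365  0.075 ] [0.0777 0.0052 0.0131]
scene ledge 0.15 [203.2, 188.3] [ 0.3873 -0.2134  0.075 ] [-0.0309 -0.1342  0.0131]
```

View pics/m8.png

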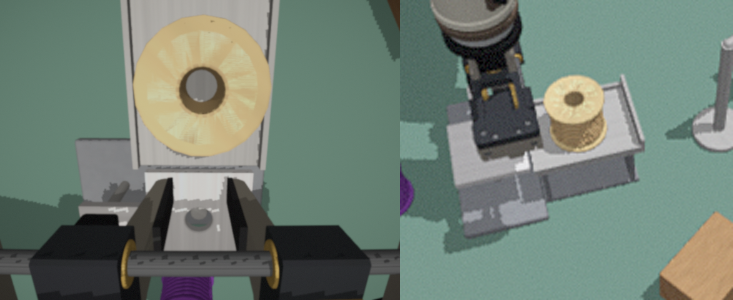

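The picture shows the bobbin upright, inside the lips and about at the ledge's middle. Now press the empty carriage down with shut fingers on the handle.

Request:
{"fn": "servo_tool", "kwargs": {
  "steps": [
    [0.13,[0,0,-0.05],[0,0,0]],
    [1,[0,0,-0.04],[0,0,0]],
    [1,[-0.0145,-0.04,0],[0,0,0]],
    [1,[-0.0145,-0.04,0],[0,0,0]],
    [1,[0,0,0.025],[0,0,0]]
  ],
  "force": 20
}}

```text
time_s: 23.25
tool_pos: [0.4408, -0.2228, 0.1549]
tool_rot: [[0.21, 0.978, 0.003], [0.978, -0.21, -0.003], [-0.003, 0.004, -1.0]]
force: [0.3, -0.2, -0.5]
opening: 0.026
grasp_force: 0.0
```

Request:
{"fn": "servo_tool", "kwargs": {
  "steps": [
    [1,[0,0,0],[0,0,0]],
    [1,[0,0,0.015],[0,0,0]],
    [1,[0,0,0.01],[0,0,0]],
    [1,[0,0,0.006],[0,0,0]]
  ]
}}

```text
time_s: 23.75
tool_pos: [0.4412, -0.2212, 0.1218]
tool_rot: [[0.208, 0.978, -0.001], [0.978, -0.208, 0.001], [0.001, -0.001, -1.0]]
force: [-2.9, 2.7, 6.4]
opening: 0.008
grasp_force: 2.9
```

Contact at about 0.125, and the carriage yields at about 6 N. Press on down.

Request:
{"fn": "servo_tool", "kwargs": {
  "steps": [
    [1,[0,0,0.01],[0,0,0]],
    [1,[0,0,0.01],[0,0,0]],
    [1,[0,0,0.01],[0,0,0]],
    [1,[0,0,0.01],[0,0,0]],
    [1,[0,0,0.004],[0,0,0]]
  ]
}}

```text
time_s: 24.38
tool_pos: [0.4413, -0.2214, 0.0782]
tool_rot: [[0.208, 0.978, -0.0], [0.978, -0.208, 0.001], [0.0, -0.0, -1.0]]
force: [-1.6, 2.2, 6.2]
opening: 0.006
grasp_force: 2.9
```

Request:
{"fn": "servo_tool", "kwargs": {
  "steps": [
    [1,[0,0,0.003],[0,0,0]],
    [1,[0,0,0.002],[0,0,0]],
    [1,[0,0,0],[0,0,0]]
  ]
}}

```text
time_s: 24.75
tool_pos: [0.4414, -0.2214, 0.0752]
tool_rot: [[0.208, 0.978, -0.001], [0.978, -0.208, 0.001], [0.0, -0.001, -1.0]]
force: [-7.9, 5.7, 18.1]
opening: 0.008
grasp_force: 9.2
```

Request:
{"fn": "servo_tool", "kwargs": {
  "steps": [
    [1,[0,0,0.002],[0,0,0]],
    [1,[0,0,0],[0,0,0]],
    [1,[0,0,0],[0,0,0]]
  ]
}}

```text
time_s: 25.12
tool_pos: [0.4414, -0.2215, 0.075]
tool_rot: [[0.207, 0.978, -0.002], [0.978, -0.207, 0.001], [0.0, -0.002, -1.0]]
force: [-13.0, 9.8, 32.7]
opening: 0.008
grasp_force: 16.5
```

Request:
{"fn": "servo_tool", "kwargs": {
  "steps": [
    [1,[0,0,-0.02],[0,0,0]],
    [1,[0,0,-0.06],[0,0,0]],
    [1,[0,0,-0.06],[0,0,0]],
    [1,[-0.03,-0.03,-0.03],[0,0,0]],
    [1,[0,0,0],[0,0,0]]
  ]
}}

```text
time_s: 25.75
tool_pos: [0.406, -0.2469, 0.2443]
tool_rot: [[0.211, 0.978, 0.004], [0.978, -0.211, -0.005], [-0.004, 0.005, -1.0]]
force: [-0.2, -0.2, -0.5]
opening: 0.004
grasp_force: 0.0
```

```bash
python3 - <<'E'
from h import *
np.set_printoptions(precision=4,suppress=True)
b=save("scene","s9.png")
print(state()["time_s"],state()["tool_pos"])
for q,z in (("bobbin_center",.105),("ledge",.075),("lift_handle",.075),("yoke_tab",.198),("spindle_tip",.068)):
  for r in place_of(q,"scene")[:2]:print(q,r["score"],r["pixel"],atz("scene",r["pixel"],z))
cv2.imwrite("pics/m9.png",cv2.resize(b[80:340,120:520],(800,520),interpolation=cv2.INTER_CUBIC)[:,:,::-1])
E
```

```text
25.8 [ 0.4059 -0.2455  0.2421]
bobbin_center 0.86 [263.1, 219.0] [ 0.5408 -0.1414  0.105 ]
bobbin_center 0.7 [146.2, 262.3] [ 0.5306 -0.3656  0.105 ]
ledge 0.6 [267.3, 230.4] [ 0.5486 -0.1391  0.075 ]
lift_handle 0.9 [209.0, 202.6] [ 0.4293 -0.2159  0.075 ]
yoke_tab 0.96 [405.0, 139.1] [0.5609 0.1552 0.198 ]
spindle_tip 0.57 [211.6, 242.4] [ 0.5191 -0.245   0.068 ]
```

View pics/m9.png

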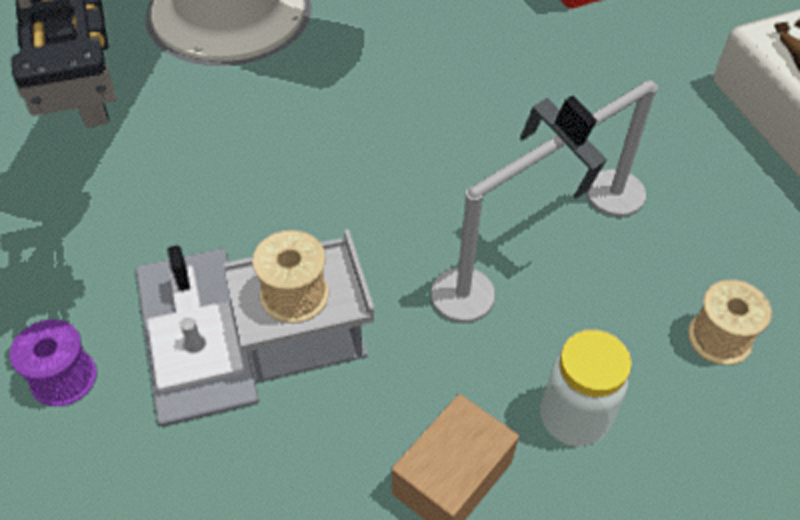

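The picture shows the yoke astride the bar at (575,140), the bobbin upright on the ledge at (290,275) and the carriage down with the spindle protruding at (188,330). Everything else is untouched, so I'll hand the job in.

```bash
python3 -c "
from rig import *
print(close_job())"
```

```text
the job is handed in; nothing more can be done
None
```

The job is handed in after about 26 s of the 69 s allowed. The last picture shows the yoke over the rail with one leg on each side, the bobbin upright near the middle of the ledge, the empty carriage fully down, and the spare bobbin, jar and carton where they were.

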